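# Seat the adapter plate on its two locating pins and close the keeper

## Robot

A 7-joint arm with a two-finger parallel gripper is mounted at the origin on a cart in front of the work surface, level with it; the furniture and walls round the work are solid. World frame = base frame: x ahead of the robot, y to its left, z up, the work surface at z = 0. Lengths are in m, angles in rad, forces in N, time in s.
With the tool pointing down it reaches from about 0.35 to 0.9 m from the base axis. Payload 8.1 kg.
Tool frame: the origin (TCP) lies on the front face of the gripper's body, between the roots of the fingers; the fingertips stand 66 mm ahead of it and the grasp point (between the pads) lies 47 mm ahead of it (arm.finger_overhang is the distance from the TCP to the fingertips, in m); z points along the fingers, y is the line along which they close (so a half turn about z gives the same grasp; the last joint's range is limited). The gripper opens to 92 mm and grips with 3 to 60 N. Pads are 19 mm wide; open, the fingers measure 130 mm over their backs; the gripper's body (75 mm by 190 mm) begins 47 mm behind the grasp point.
Start: joints at [-1.211, 0.434, 0.025, 1.573, -0.012, 1.134, -0.075], TCP at [0.279, 0.559, 0.292] pointing down, gripper open.
Joint ranges: [-2.62, 2.62], [-0.44, 2.09], [-1.27, 1.32], [0.08, 2.57], [-1.32, 4.46], [0.12, 2], [-2.74, 2.74]. Speed limits (rad/s): [2.22, 2.22, 3.01, 3.01, 3.14, 3.14, 3.14].

## Interface

Orientations are given as a rotation vector (axis times angle).
In Python, from cell import readout, cams, workorder, spotter, arm gives the robot as it stands.
- The arm moves only by the tool drive_effector, called after "Call:" as a command line: name --argument value ..., lists and objects as JSON in quotes. Schema: {"type":"object","properties":{"offsets":{"type":"array","items":{"type":"array","prefixItems":[{"type":"array","items":{"type":"number"},"minItems":3,"maxItems":3},{"type":"number"},{"type":"number"}],"minItems":3,"maxItems":3},"minItems":1,"maxItems":10},"grip_force":{"type":"number"},"only":{"type":"string"},"quiet":{"type":"boolean"},"lines":{"type":"string"}},"required":["offsets"],"additionalProperties":false}. offsets is a list of rows, 1 to 10 of them, each written [[dx, dy, dz], turn, opening]: dx, dy, dz in shares of the most that a row can go, 1 being 50 mm, then a turn about the tool's z in normalised numbers (1 is 2 pi rad), then the opening from 0.0 (shut) to 1.0 (fully open); each row shifts and turns the commanded pose from where the row before left it, along the tool's axes as they then stand; what a row does not reach is not made up. A row lasts 1/10 s, in which the tool goes at most 0.05 m and 0.15 rad, less where a joint would pass 70% of its speed; a pose out of reach is approached as far as the arm can. The fingers move at their own pace and stop on an object; grip_force is the grip in N (left out, the last holds). Time passes only in rows, so rows that do not move let the fingers close. The tool returns the time, the measured TCP pose, the force, the opening and the grip force at its end. only (a regular expression) keeps the lines of the reply that match it, lines (a string "A,B") keeps lines A to B, and quiet returns only ok. Input that does not fit is refused with a message, and nothing moves.
- readout.observe(): the state, without advancing time (a new reading comes with each control period).
- cams.get_image(name): name is "scene" or "top" or "wrist"; returns a dict with "image" (400x640x3 uint8, blue, green, red), "fx", "fy", "cx", "cy" (pixels), "cam_to_world" (4x4, takes a point from camera to world coordinates); the wrist camera has in their place "mount" (4x4, takes a point from camera to tool coordinates, whose origin is the TCP and whose axes are the flange's). Camera axes: x right, y down, z forward; pixel columns grow to the right and rows downward; lengths in m; the calibration is good to about 2 mm. A picture is of the moment at which its call begins: read the wrist's pose just before it. There is no depth.
- workorder.sign_off(): hands the job in; it is judged then, once.
Trained networks look in a picture, given as the dict that the camera call returned (one of the last four; its "shot" number tells which), for a name from the list of things; names that differ only in an ending like _2 or _b are one class to them, and where a whole thing is asked for, a point or a joint stands for the part that bears it (a point fixed in the world has none). Each returns a list of dicts, best first, with "score" (0 to 1); they miss things now and then, are a little off and sometimes report something else, mostly with a low value. They report only what shows in the picture. A call takes as long as a camera call.
- spotter.boxes_of(picture, name): "centre" ([x, y, z] in m, in the coordinates of the camera as it stood for that picture, good to about 4 mm: the middle of the surface that is visible of it).
The state is a dict: "clock": time; "joints": joint angles; "dq": joint speeds; "joint_efforts": joint torques, N m; "position": TCP position; "ee_rot": TCP orientation; "force": force on the tool from outside, world axes, zero at the start; "ft_torque": the same for the moment, N m; "width": opening from 0.0 (shut) to 1.0 (fully open); "gripper_force": force on a finger pad.
Only numpy, scipy, OpenCV 4.12 (cv2) and the standard library are available. Lean on these libraries where they do the work, as an engineer would, in place of code of your own. Each camera call takes 0.05 s, during which the arm holds its last target. There are 200 camera calls.

## Task

The adapter plate is lying askew on top of its fixture, still resting on the tips of the two locating pins. Nudge it along with your fingertips, never picking it up, until its two small holes drop over the pins and it lies flat on the base; then push the keeper arm round by its knob until it points straight across the plate. Leave the things standing around where they are.

Things in the scene. Friction and masses are not known exactly. Their poses are not given: they have to be found in the camera images.
- fixture: Dark steel fixture, screwed down, at a varying place and yaw. Origin at worktop level below where the plate's centre belongs; z up. Base block 130 mm in x, 210 mm in y (y -112 to +98), top 12 mm above the worktop. At yaw 0 its rest bar (+y) is at the robot's left, the keeper (-y) at its right. The seated plate lies between them, its axes parallel to the fixture's.
- rest_bar (a point): Centre of the top of the steel rest bar on the fixture, at fixture x 0, y +80.5 mm. The bar is 35 mm in y (y +63 to +98), 130 mm in x, its top 22 mm above the worktop, level with the pin tips. The seated plate's +y edge clears it by 3 mm.
- pin_1 (a point): Tip of one locating pin, at fixture x -35, y -20 mm, 22 mm above the worktop. The pin stands 10 mm out of the base: 12 mm diameter for 4 mm, then tapering to a flat tip 5 mm wide.
- pin_2 (a point): Tip of the other, equal pin, at fixture x +35, y -20 mm.
- plate: Loose aluminium plate, 110 (x) x 120 (y) x 8 mm, 0.2 to 0.42 kg. Origin: centre of its underside. It starts level on rest bar and pin tips, underside 22 mm above the worktop, 12 to 24 mm too far to fixture +y, up to 15 mm off to -x or 3 mm to +x, turned up to 0.12 rad. Pushed to fixture -y it falls once holes meet pins and its edge clears the bar; then its top is 20 mm above the worktop.
- plate_hole0 (a point): Upper mouth of one of the plate's two pin holes (through, 13.6 mm diameter), at plate x -35, y -20 mm; belongs over pin_1. The plate's 36 mm bore at x 0, y +16 mm takes no pin.
- plate_hole1 (a point): Upper mouth of the other pin hole, at plate x +35, y -20 mm; belongs over pin_2.
- keeper (a joint): Angle of the keeper, rad: flat arm 14 mm wide, 23 to 29 mm above the worktop, reaching 59 mm from its pivot at fixture x 0, y -88 mm. At 0 it points to fixture -x (to the robot), clear of the plate; it swings clockwise seen from above; at 1.57 it points to fixture +y, across the seated plate's edge. Stop at 1.65. Starts at -0.2 to 0.3, stays where left. An unseated plate blocks it.
- keeper_knob (a point): Top centre of the upright black knob on the keeper arm: 12 mm diameter, 24 mm tall above the arm, top 53 mm above the worktop, 50 mm from the pivot. About 1 to 2 N on it turns the arm.
- weight: Bystander: brass check weight, 23 mm wide, 28 mm tall; origin under its centre.
- fitting: Bystander: small tube fitting, 18 mm wide, 24 mm tall; origin under its centre.
- spanner: Bystander: small steel spanner lying flat, 23 x 130 x 6 mm; origin under its centre.
- vial: Bystander: sample vial, 27 mm wide, 61 mm tall; origin under its centre.
- tweezers: Bystander: tweezers lying flat, 16 x 125 x 8 mm; origin under their centre.
- tape: Bystander: roll of tape lying flat, 96 mm wide, 25 mm tall; origin under its centre.

How it is judged:
By the outcome, as a careful person would: the job done as asked, in the order asked, and still so for the second after the job is handed in, with the robot touching nothing.
It also fails if it takes over 72 s, if anything falls off the work surface, if the arm or the gripper's body presses on something with over 40 N, if the wrist force passes 120 N, or if a joint passes its speed limit or range.

## Working session

There is one attempt and no reset: what is moved stays moved. The work goes in short steps, Python scripts to look and compute and a tool call to move; the robot and the scene stay as the last step left them, time stands still between calls to the robot, and variables do not carry over. Pictures are saved under pics/ and viewed, at most 10 in all, crops included, and the job is handed in when it is done.

```bash
ls; mkdir -p pics; python3 - <<'E'
from cell import readout,cams,spotter,arm
import cv2,numpy as np
o=readout.observe();print({k:o[k] for k in('clock','position','ee_rot','force','width')})
for n in('top','scene'):
    p=cams.get_image(n);cv2.imwrite(f'pics/{n}0.png',p['image'])
    T=np.array(p['cam_to_world']);print(n,p['fx'],p['cx'],p['cy'],T.round(3).tolist())
    for nm in['fixture','rest_bar','pin_1','plate','plate_hole0','keeper','keeper_knob','weight','fitting','spanner','vial','tweezers','tape']:
        r=spotter.boxes_of(p,nm)
        for d in r[:3]: print(nm,round(d['score'],2),(T@np.append(d['centre'],1))[:3].round(3))
E
```

```text
pics
{'clock': 0.0, 'position': array([0.27890036, 0.55886164, 0.29145131]), 'ee_rot': array([-7.20603916e-01, -3.05761191e+00,  2.45604146e-03]), 'force': array([-0.41412904, -0.21671323, -0.12632847]), 'width': 0.9984444544607293}
top 415.4840610445534 315.8878794618153 199.86155872336226 [[0.02, -0.989, 0.148, 0.347], [-1.0, -0.022, -0.013, 0.031], [0.016, -0.147, -0.989, 1.192], [0.0, 0.0, 0.0, 1.0]]
fixture 0.64 [0.508 0.198 0.017]
rest_bar 0.63 [0.507 0.198 0.013]
pin_1 0.7 [0.51  0.193 0.013]
plate 0.98 [0.495 0.268 0.031]
plate_hole0 0.87 [0.492 0.271 0.026]
keeper 0.53 [0.495 0.266 0.03 ]
keeper 0.5 [0.475 0.161 0.029]
keeper_knob 0.62 [0.476 0.162 0.028]
weight 0.38 [0.551 0.094 0.019]
spanner 0.56 [ 0.475 -0.137  0.006]
tape 0.81 [ 0.462 -0.36   0.026]
tape 0.18 [0.508 0.199 0.012]
scene 366.6127367037845 320.5587712459959 195.89310831697946 [[0.895, -0.306, 0.324, 0.222], [-0.446, -0.603, 0.661, -0.607], [-0.006, -0.737, -0.676, 0.686], [0.0, 0.0, 0.0, 1.0]]
fixture 0.9 [0.502 0.177 0.016]
rest_bar 0.55 [0.5   0.176 0.013]
pin_1 0.85 [0.505 0.178 0.014]
plate 0.71 [0.482 0.263 0.027]
plate_hole0 0.92 [0.485 0.262 0.035]
keeper 0.55 [ 0.455 -0.362  0.022]
keeper 0.53 [0.505 0.178 0.015]
fitting 0.49 [0.502 0.077 0.01 ]
fitting 0.49 [ 0.439 -0.226  0.006]
spanner 0.81 [ 0.465 -0.135  0.006]
vial 0.68 [0.523 0.052 0.04 ]
vial 0.34 [0.469 0.156 0.033]
tweezers 0.72 [ 0.442 -0.228  0.009]
tape 0.73 [ 0.455 -0.361  0.022]
```

```bash
python3 - <<'E'
import cv2
a=cv2.imread('pics/top0.png');b=cv2.imread('pics/scene0.png')
a=cv2.resize(a[120:290,150:350],None,fx=4,fy=3.5294,interpolation=2)
a=cv2.resize(cv2.imread('pics/top0.png')[130:280,150:350],None,fx=4,fy=4,interpolation=2)
cv2.imwrite('pics/topc.png',a)
E
```

```text
(no output)
```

View pics/topc.png

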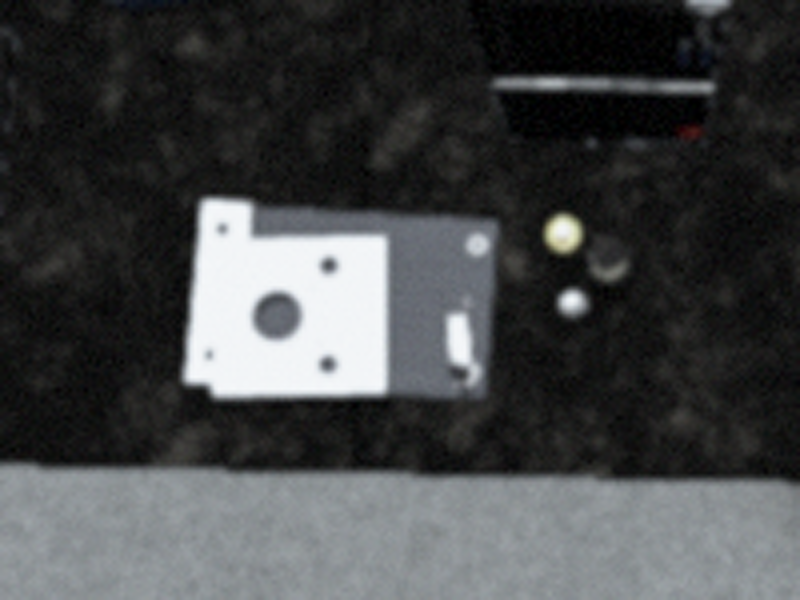

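View pics/scene0.png

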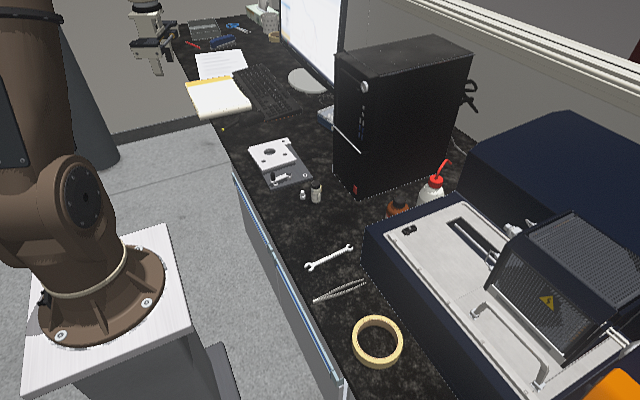

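The top crop shows the plate's holes at (329,264) and (328,364), and its bore at (277,316). The fixture corners are at (198,198), (498,218), (486,398) and (184,384), and the knob is near (460,373). The weight, vial and fitting stand at (564,233), (608,260) and (573,302), just off the keeper end. The scene view shows the same layout, with the black tower behind the fixture.

```bash
cat > h.py <<'E'
from cell import readout,cams,spotter,arm
import cv2,numpy as np
from scipy.spatial.transform import Rotation as Ro
def toolT():
    o=readout.observe();T=np.eye(4);T[:3,:3]=Ro.from_rotvec(o['ee_rot']).as_matrix();T[:3,3]=o['position'];return T
def shot(n,f=None):
    W=toolT();p=cams.get_image(n)
    p['T']=np.array(p['cam_to_world']) if n!='wrist' else W@np.array(p['mount'])
    if f: cv2.imwrite(f,p['image'])
    return p
def w(p,uv,z):
    d=p['T'][:3,:3]@[(uv[0]-p['cx'])/p['fx'],(uv[1]-p['cy'])/p['fy'],1];c=p['T'][:3,3]
    return c+d*(z-c[2])/d[2]
def pix(p,x):
    q=np.linalg.inv(p['T'])@np.append(x,1);return np.array([p['fx']*q[0]/q[2]+p['cx'],p['fy']*q[1]/q[2]+p['cy']])
def togo(target,yaw):  # tool-axes shift to world TCP target; yaw = world angle wanted for tool y axis (mod pi)
    T=toolT();d=T[:3,:3].T@(np.array(target)-T[:3,3]);a=np.arctan2(T[1,1],T[0,1])
    t=-((yaw-a+np.pi/2)%np.pi-np.pi/2)  # tool z is down
    print('tool shift',d.round(4),'turn',round(t,3),'tooly yaw',round(a,3),'pos',T[:3,3].round(4))
E
python3 - <<'E'
from h import *
p=shot('top')
f=lambda u,v:(150+u/4-.4,130+v/4-.4)
for n,c,z in [('fix',[(198,198),(184,384)],.022),('fixb',[(498,218),(486,398)],.012),('plate',[(388,235),(388,394),(212,398)],.03),('holes',[(329,264),(328,364),(277,316)],.03),('knob',[(460,373)],.053),('pivot',[(460,318)],.03),('bys',[(564,233),(608,260),(573,302)],.03),('tower',[(512,138),(700,140)],.0)]:
    for q in c: print(n,w(p,f(*q),z)[:2].round(4))
T=toolT();print(T.round(3));q=shot('wrist');print(np.array(q['mount']).round(3),q['fx'])
togo([.40,.24,.36],0)
E
```

```text
fix [0.5738 0.3502]
fix [0.4406 0.3519]
fixb [0.566  0.1368]
fixb [0.436  0.1408]
plate [0.5486 0.2125]
plate [0.436  0.2075]
plate [0.4307 0.3297]
holes [0.5269 0.2531]
holes [0.4561 0.2503]
holes [0.4892 0.2877]
knob [0.4497 0.1554]
pivot [0.4905 0.1594]
bys [0.5529 0.088 ]
bys [0.5342 0.0563]
bys [0.5036 0.0803]
tower [0.6281 0.1296]
tower [ 0.6298 -0.0083]
[[-0.895  0.446  0.     0.279]
 [ 0.446  0.895 -0.     0.559]
 [-0.    -0.    -1.     0.292]
 [ 0.     0.     0.     1.   ]]
[[ 0.    -0.955 -0.296  0.081]
 [ 1.     0.    -0.001 -0.   ]
 [ 0.001 -0.296  0.955 -0.094]
 [ 0.     0.     0.     1.   ]] 318.7943463666465
tool shift [-0.2508 -0.2317 -0.0678] turn 1.108 tooly yaw 1.108 pos [0.2791 0.5593 0.2923]
```

```bash
python3 -c "
from h import *
togo([.46,.25,.27],1.54)"
```

```text
tool shift [-0.3    -0.1959  0.0223] turn -0.432 tooly yaw 1.108 pos [0.2791 0.5593 0.2923]
```

The rows are not in the units I measure in: shifts go in shares of 50 mm and turns go in shares of 2 pi rad. I convert before sending: -0.035 m is -0.7, -0.0245 m is -0.49.

Call:
drive_effector --offsets '[[[-0.7,-0.49,0.06],0,0.6],[[-0.7,-0.49,0.06],0,0.6],[[-0.7,-0.49,0.06],0,0.6],[[-0.7,-0.49,0.06],0,0.6],[[-0.7,-0.49,0.06],0,0.6],[[-0.7,-0.49,0.06],0,0.6],[[-0.7,-0.49,0.06],0,0.6],[[-0.7,-0.49,0.06],0,0.6],[[-0.4,0,0],0,0.6]]'

```text
clock: 2.4
position: [0.4612, 0.2449, 0.2682]
ee_rot: [0.728, 3.056, -0.003]
force: [-0.3, 0.9, 0.0]
width: 0.604
gripper_force: 0.0
```

Call:
drive_effector --offsets '[[[0,0,0],-0.0229,0.6],[[0,0,0],-0.0229,0.6],[[0,0,0],-0.0229,0.6],[[0,0,0],0,0.6],[[0,0,0],0,0.6]]'

```text
clock: 2.9
position: [0.46, 0.2499, 0.2683]
ee_rot: [0.055, 3.141, 0.0]
force: [-0.2, 0.6, -1.0]
width: 0.598
gripper_force: 0.0
```

```bash
python3 - <<'E'
from h import *
p=shot('wrist','pics/w1.png');print(toolT()[:3,3])
np.savez('w1.npz',T=p['T'],K=[p['fx'],p['fy'],p['cx'],p['cy']])
E
```

```text
[0.45997523 0.24990475 0.26829681]
```

View pics/w1.png

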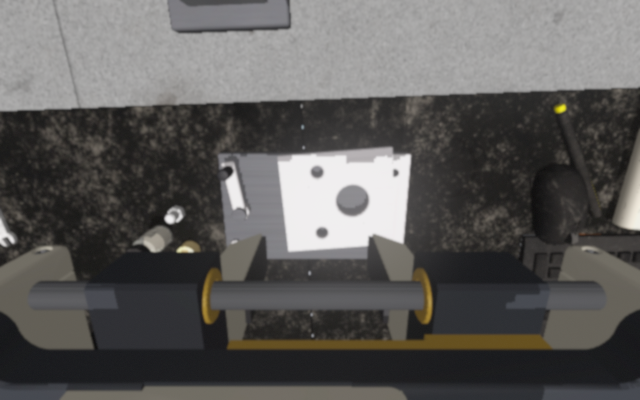

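The wrist view has +y to the right and the robot side up. It shows the holes at (317,171) and (321,233), the bore at (352,200), and the keeper arm from (227,172) to (243,211). Next I measure these more finely.

```bash
cat >> h.py <<'E'
def fr(c,yaw,pts):
    R=np.array([[np.cos(yaw),-np.sin(yaw)],[np.sin(yaw),np.cos(yaw)]]);pts=np.atleast_2d(np.array(pts,float))
    return np.c_[pts[:,:2]@R.T+c,pts[:,2]]
def blobs(p,z,guess,r=9):  # dark hole centroid near guess world pts at height z
    g=cv2.cvtColor(p['image'],cv2.COLOR_BGR2GRAY).astype(float);out=[]
    for q in guess:
        u=pix(p,[*q[:2],z])
        for _ in range(3):
            x0,y0=int(round(u[0])),int(round(u[1]));s=g[y0-r:y0+r+1,x0-r:x0+r+1]
            wt=np.clip(np.percentile(s,85)*.75-s,0,None);Y,X=np.mgrid[-r:r+1,-r:r+1]
            u=np.array([x0+(wt*X).sum()/wt.sum(),y0+(wt*Y).sum()/wt.sum()])
        out.append(w(p,u,z)[:2]);print('blob',u.round(1),out[-1].round(4))
    return np.array(out)
def overlay(p,fix,pl,f,box,s,zp=.03):
    im=p['image'].copy();x,y,X,Y=box;im=cv2.resize(im[y:Y,x:X],None,fx=s,fy=s,interpolation=2)
    def poly(P,c):
        q=np.array([(pix(p,a)-[x,y]+.5)*s for a in P]);cv2.polylines(im,[q.round().astype(int)],True,c,1,cv2.LINE_AA)
    poly(fr(*fix,[(-65,-112,12),(65,-112,12),(65,98,12),(-65,98,12)]*np.array([1e-3]*3)),(0,255,0))
    poly(fr(*fix,[(-65,63,22),(65,63,22),(65,98,22),(-65,98,22)]*np.array([1e-3]*3)),(0,255,255))
    poly(fr(*pl,[(-.055,-.06,zp),(.055,-.06,zp),(.055,.06,zp),(-.055,.06,zp)]),(0,0,255))
    cv2.imwrite(f,im)
E
python3 - <<'E'
from h import *
p=shot('wrist')
h=blobs(p,.03,[w(p,(317,171),.03),w(p,(321,233),.03)],8)
b=blobs(p,.03,[w(p,(352,200),.03)],18)[0]
d=h[1]-h[0];a=np.arctan2(d[1],d[0]);m=h.mean(0);print('sep',np.hypot(*d),'yaw',a,'bore yaw',np.arctan2(*(m-b)*[1,-1]))
c=m+.02*np.array([-np.sin(a),np.cos(a)]);print('plate c',c)
overlay(p,(np.array([.504,.252]),-.029),(c,a),'pics/ov1.png',(200,130,430,270),3.4)
for uv,z in [((219,153),.012),((393,148),.022),((227,172),.053),((243,211),.026)]: print(w(p,uv,z)[:2].round(4))
E
```

```text
blob [316.7 172.1] [0.4538 0.2498]
blob [321.5 232.2] [0.5233 0.2529]
blob [352.4 201.7] [0.4883 0.2877]
sep 0.06956551067757355 yaw 0.043640514960859654 bore yaw 0.007788921199762353
plate c [0.48768429 0.27132046]
[0.4326 0.1428]
[0.4322 0.3319]
[0.4455 0.1612]
[0.4963 0.1659]
```

View pics/ov1.png

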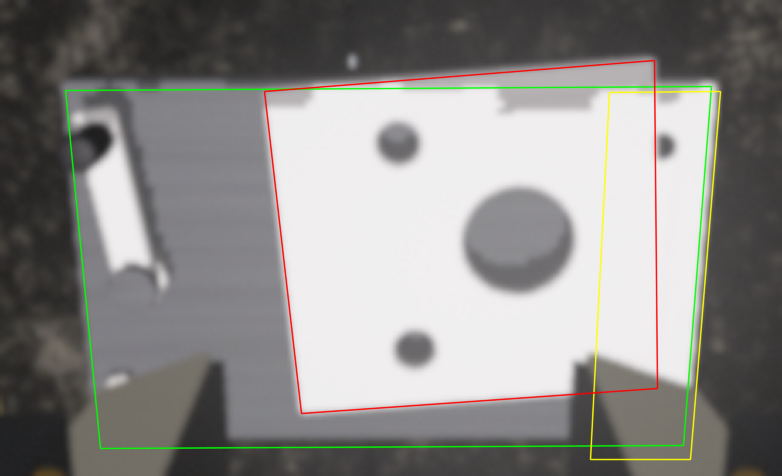

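The plate outline fits closely. The fixture outline needs a shift of about 2 mm to −x, which puts it near (0.502, 0.2515) with yaw −0.029. Relative to the fixture the plate is 15 mm to −x, 19 mm to +y and turned +0.073. I will push it sideways first.

```bash
cat >> h.py <<'E'
FIX=(np.array([.502,.2515]),-.029)
def F(x,y,z): return fr(*FIX,[(x,y,z)])[0]
E
python3 -c "
from h import *
togo(F(-.097,.010,.091),1.542)
togo(F(-.0645,.010,.091),1.542)"
```

```text
tool shift [0.0551 0.0125 0.1773] turn -0.005 tooly yaw 1.537 pos [0.4599 0.25   0.2683]
tool shift [0.0226 0.0126 0.1773] turn -0.005 tooly yaw 1.537 pos [0.4599 0.25   0.2683]
```

Scaled: 0.045 m is 0.9, 0.04 m is 0.8, -0.005 rad is -0.0008.

Call:
drive_effector --offsets '[[[0.6,0.12,0],-0.0008,0.6],[[0.5,0.13,0.4],0,0.6],[[0,0,0.9],0,0.6],[[0,0,0.9],0,0.6],[[0,0,0.8],0,0.6],[[0,0,0.4],0,0.6],[[0,0,0.146],0,0.6],[[0,0,0],0,0.6],[[0,0,0],0,0.6]]'

```text
clock: 3.9
position: [0.4059, 0.2645, 0.0919]
ee_rot: [0.042, 3.14, 0.001]
force: [-0.3, -0.7, 0.0]
width: 0.6
gripper_force: 0.0
```

```bash
python3 -c "
from h import *
togo(F(-.0645,.010,.091),1.542)"
```

```text
tool shift [-0.0319 -0.0003  0.001 ] turn 0.002 tooly yaw 1.544 pos [0.4059 0.2645 0.0919]
```

Scaled: -0.005 m is -0.1, -0.004 m is -0.08.

Call:
drive_effector --offsets '[[[-0.1,0,0.02],0,0.6],[[-0.1,0,0],0,0.6],[[-0.08,0,0],0,0.6],[[-0.08,0,0],0,0.6],[[-0.06,0,0],0,0.6],[[-0.06,0,0],0,0.6],[[-0.06,0,0],0,0.6],[[0,0,0],0,0.6]]'

```text
clock: 4.7
position: [0.4327, 0.2632, 0.0899]
ee_rot: [0.041, 3.141, -0.0]
force: [-3.4, -0.5, 3.1]
width: 0.599
gripper_force: 1.8
```

```bash
python3 - <<'E'
from h import *
togo(F(-.0645,.010,.091),1.542)
p=shot('wrist')
p=shot('top')
h=blobs(p,.03,[[.461,.251],[.530,.250]],5)
d=h[1]-h[0];print(np.hypot(*d),np.arctan2(d[1],d[0]))
E
```

```text
tool shift [-0.0051  0.0003 -0.0011] turn 0.003 tooly yaw 1.545 pos [0.4327 0.2632 0.0899]
blob [224.2 221.2] [0.4541 0.2708]
blob [229.2 190.3] [0.5419 0.2613]
0.08834104192365598 -0.10810005020046562
```

Scaled: 0.02 m is 0.4, 0.01 m is 0.2.

Call:
drive_effector --offsets '[[[-0.04,0,-0.02],0,0.6],[[-0.04,0,0],0,0.6],[[0,0,0],0,0.6],[[0.2,0,0],0,0.6],[[0.4,0,0],0,0.6]]'

```text
clock: 5.3
position: [0.4071, 0.264, 0.0911]
ee_rot: [0.043, 3.14, 0.001]
force: [0.6, -1.0, 0.5]
width: 0.596
gripper_force: 0.0
```

Call:
drive_effector --offsets '[[[-0.4,0,-0.6],0,0.6],[[-0.4,0,-0.8],0,0.6],[[-0.2,0,-1],0,0.6],[[0,0,-1],0,0.6],[[0,0,0],0,0.6],[[0,0,0],0,0.6]]'

```text
clock: 5.9
position: [0.4561, 0.2631, 0.2611]
ee_rot: [0.04, 3.139, 0.003]
force: [0.2, 0.5, -0.1]
width: 0.601
gripper_force: 0.0
```

```bash
cat >> h.py <<'E'
def plate(p,z=.03,g=None):
    g=fr(*FIX,[(-.035,-.003,z),(.035,-.003,z)]) if g is None else g
    h=blobs(p,z,g,9);d=h[1]-h[0];a=np.arctan2(d[1],d[0]);c=h.mean(0)+.02*np.array([-np.sin(a),np.cos(a)])
    e=c-FIX[0];k=FIX[1];print('sep',np.hypot(*d).round(4),'plate',c.round(4),a.round(4),'in fixture',round(e[0]*np.cos(k)+e[1]*np.sin(k),4),round(-e[0]*np.sin(k)+e[1]*np.cos(k),4),round(a-k,4));return c,a
E
python3 - <<'E'
from h import *
p=shot('wrist','pics/w2.png');print(toolT()[:3,3])
c=plate(p);overlay(p,FIX,c,'pics/ov2.png',(200,110,430,270),3.4)
E
```

```text
[0.45542082 0.262658   0.25974285]
blob [306.2 196.4] [0.4751 0.2515]
blob [317.2 254.6] [0.5441 0.2615]
sep 0.0698 plate [0.5067 0.2763] 0.144 in fixture 0.004 0.0249 0.173
```

View pics/ov2.png

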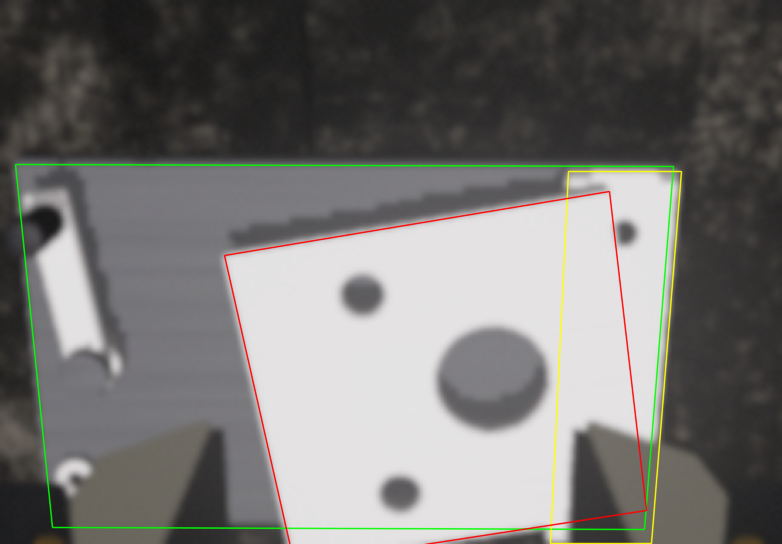

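The +y edge stayed where the fingers left it, but the −y end swung past, so the plate is now at x +4 mm, y +25 mm, yaw +0.17. Next I push from +y with tool +x as the push direction, which keeps the plate in the wrist camera's view.

Scaled: -0.15 rad is -0.0239.

Call:
drive_effector --offsets '[[[0,0,0],-0.0239,0.6],[[0,0,0],-0.0239,0.6],[[0,0,0],-0.0239,0.6],[[0,0,0],-0.0239,0.6],[[0,0,0],-0.0239,0.6],[[0,0,0],-0.0239,0.6],[[0,0,0],-0.0239,0.6],[[0,0,0],-0.0239,0.6],[[0,0,0],-0.0239,0.6],[[0,0,0],-0.0239,0.6]]'

```text
clock: 6.95
position: [0.455, 0.2623, 0.2579]
ee_rot: [2.117, -2.316, -0.001]
force: [0.1, -0.6, 0.5]
width: 0.599
gripper_force: 0.0
```

```bash
python3 -c "
from h import *
print(readout.observe()['joints'])
togo(F(0,.115,.0925),-.029)"
```

```text
[-0.41663856  0.32717562 -0.26653602  1.840945    0.10067615  0.9901423
  2.32633784]
tool shift [-0.1086 -0.0413  0.1651] turn -0.061 tooly yaw 3.052 pos [0.455  0.2623 0.2579]
```

Scaled: 0.04 m is 0.8, -0.035 m is -0.7, -0.061 rad is -0.0097.

Call:
drive_effector --offsets '[[[0,0,0],-0.0097,0.6],[[-0.7,-0.28,0],0,0.6],[[-0.7,-0.28,0.4],0,0.6],[[-0.7,-0.28,0.8],0,0.6],[[0,0,0.8],0,0.6],[[0,0,0.8],0,0.6],[[0,0,0.4],0,0.6],[[0,0,0],0,0.6],[[0,0,0],0,0.6]]'

```text
clock: 7.85
position: [0.4997, 0.3628, 0.1028]
ee_rot: [2.18, -2.259, -0.001]
force: [0.1, 1.2, 0.1]
width: 0.601
gripper_force: 0.0
```

```bash
python3 - <<'E'
from h import *
print(readout.observe()['joints'].round(2))
togo(F(0,.115,.0925),-.029)
p=shot('wrist','pics/w3.png')
c=plate(p,g=[[.4751,.2515],[.5441,.2615]])
E
```

```text
[-0.55  0.64 -0.24  1.76  0.21  0.77  2.21]
tool shift [-0.0039 -0.0055  0.0102] turn -0.006 tooly yaw 3.106 pos [0.4997 0.3628 0.1028]
blob [355.5  20.8] [0.4767 0.2483]
blob [213.3  54.5] [0.5449 0.2604]
sep 0.0693 plate [0.5073 0.274 ] 0.176 in fixture 0.0047 0.0227 0.205
```

View pics/w3.png

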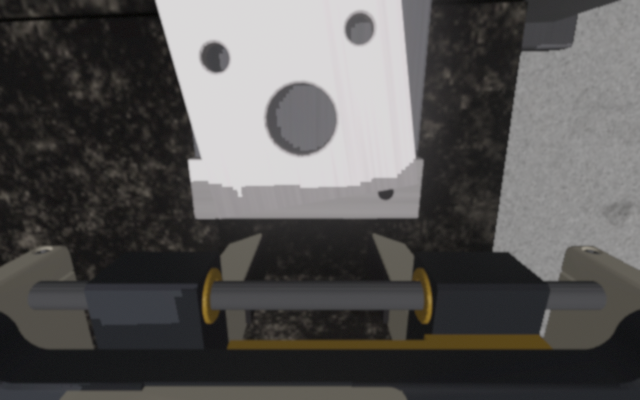

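The view from +y shows holes at (214,57) and (359,28), with the bar at the bottom between rows 160 and 218. I descend and push gently.

Scaled: -0.005 m is -0.1, -0.004 m is -0.08, -0.006 rad is -0.001.

Call:
drive_effector --offsets '[[[-0.08,-0.1,0.1],-0.001,0.6],[[0,0,0.1],0,0.6],[[0.08,0,0],0,0.6],[[0.08,0,0],0,0.6],[[0.08,0,0],0,0.6],[[0.06,0,0],0,0.6],[[0.06,0,0],0,0.6],[[0.04,0,0],0,0.6],[[0,0,0],0,0.6]]'

```text
clock: 8.8
position: [0.5052, 0.3466, 0.0937]
ee_rot: [-2.188, 2.254, -0.0]
force: [0.4, 0.8, -0.1]
width: 0.603
gripper_force: 0.2
```

```bash
python3 - <<'E'
from h import *
togo(F(0,.0695,.0925),-.029)
p=shot('wrist','pics/w4.png')
plate(p,g=[[.4767,.2483],[.5449,.2604]])
E
```

```text
tool shift [0.0257 0.0004 0.0012] turn -0.001 tooly yaw 3.112 pos [0.5052 0.3466 0.0937]
blob [378.9  53.8] [0.4734 0.2477]
blob [232.9  78.3] [0.5407 0.2561]
sep 0.0678 plate [0.5046 0.2717] 0.1244 in fixture 0.002 0.0203 0.1534
```

Scaled: 0.002 m is 0.04.

Call:
drive_effector --offsets '[[[0.04,0,0],0,0.6],[[0.04,0,0],0,0.6],[[0.04,0,0],0,0.6],[[0.04,0,0],0,0.6],[[0,0,0],0,0.6]]'

```text
clock: 9.35
position: [0.5049, 0.3384, 0.0936]
ee_rot: [2.188, -2.254, 0.0]
force: [0.6, 0.9, -0.3]
width: 0.601
gripper_force: 0.5
```

```bash
python3 - <<'E'
from h import *
togo(F(0,.0695,.0925),-.029)
p=shot('wrist','pics/w4.png')
plate(p,g=[[.4734,.2467],[.5390,.2510]])
E
```

```text
tool shift [0.0175 0.0003 0.0011] turn -0.001 tooly yaw 3.112 pos [0.5049 0.3384 0.0936]h.py:30: RuntimeWarning: invalid value encountered in scalar divide
  u=np.array([x0+(wt*X).sum()/wt.sum(),y0+(wt*Y).sum()/wt.sum()])
Traceback (most recent call last):
  File "h.py", line 45, in plate
    h=blobs(p,z,g,9);d=h[1]-h[0];a=np.arctan2(d[1],d[0]);c=h.mean(0)+.02*np.array([-np.sin(a),np.cos(a)])
  File "h.py", line 28, in blobs
    x0,y0=int(round(u[0])),int(round(u[1]));s=g[y0-r:y0+r+1,x0-r:x0+r+1]
              ~~~~~^^^^^^
ValueError: cannot convert float NaN to integer
```

```bash
cat >> h.py <<'E'
def plate(p,z=.03,g=None):
    im=cv2.GaussianBlur(cv2.cvtColor(p['image'],cv2.COLOR_BGR2GRAY),(3,3),0);C=[]
    for t in range(70,230,10):
        for c in cv2.findContours((im<t).astype(np.uint8),cv2.RETR_LIST,cv2.CHAIN_APPROX_NONE)[0]:
            A=cv2.contourArea(c);L=cv2.arcLength(c,True)
            if A>60 and 4*np.pi*A/L**2>.75:
                (x,y),(a,b),_=cv2.fitEllipse(c);q=w(p,(x,y),z);d=np.hypot(*(w(p,(x+np.sqrt(a*b)/2,y),z)-q)[:2])*2
                if .009<d<.018 and np.hypot(*(q[:2]-FIX[0]))<.08: C.append(q[:2])
    P=[(a,b) for a in C for b in C if abs(np.hypot(*(b-a))-.07)<.0025 and abs(np.arctan2(*(b-a)[::-1]))<.4]
    if not P: print('no pair',np.round(C,3).tolist());return
    h=np.median(P,0);d=h[1]-h[0];a=np.arctan2(d[1],d[0]);c=h.mean(0)+.02*np.array([-np.sin(a),np.cos(a)])
    e=c-FIX[0];k=FIX[1];print(len(P),'sep',np.hypot(*d).round(4),'plate',c.round(4),'in fixture',round(e[0]*np.cos(k)+e[1]*np.sin(k),4),round(-e[0]*np.sin(k)+e[1]*np.cos(k),4),round(a-k,4));return c,a
E
python3 - <<'E'
from h import *
p=shot('wrist','pics/w5.png')
c=plate(p)
if c: overlay(p,FIX,c,'pics/ov5.png',(150,0,500,330),1.8)
E
```

```text
110 sep 0.0703 plate [0.4967 0.2669] in fixture -0.0057 0.0152 0.0111
```

View pics/ov5.png

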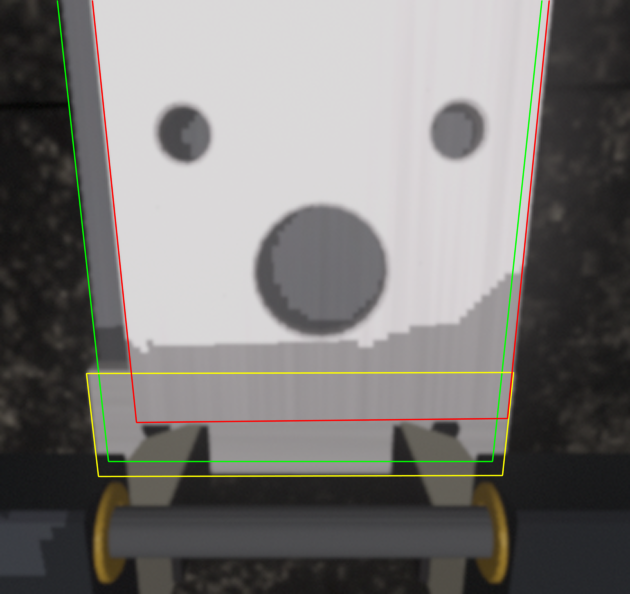

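The overlay fits, and the two-finger push squared the plate up to yaw +0.01. It is now 5.7 mm to −x and 15 mm to +y. I will try a diagonal push that uses finger friction to drag it toward +x.

Scaled: -0.001 m is -0.02.

Call:
drive_effector --offsets '[[[0.02,-0.02,0],0,0.6],[[0.02,-0.02,0],0,0.6],[[0.02,-0.02,0],0,0.6],[[0.02,-0.02,0],0,0.6],[[0,0,0],0,0.6]]'

```text
clock: 9.95
position: [0.5089, 0.3344, 0.0935]
ee_rot: [2.188, -2.254, 0.0]
force: [-0.6, -0.0, 0.6]
width: 0.602
gripper_force: 0.2
```

```bash
python3 - <<'E'
from h import *
p=shot('wrist','pics/w6.png')
togo(F(0,.0695,.0925),-.029)
c=plate(p)
E
```

```text
tool shift [0.0136 0.0044 0.001 ] turn -0.001 tooly yaw 3.112 pos [0.5088 0.3344 0.0935]
110 sep 0.0704 plate [0.4993 0.2632] in fixture -0.003 0.0116 -0.0017
```

The drag works: x is now −3.0 mm, y +11.6 mm, and the yaw is about 0. I continue the same way.

Scaled: -0.001 m is -0.02.

Call:
drive_effector --offsets '[[[0.02,-0.02,0],0,0.6],[[0.02,-0.02,0],0,0.6],[[0.02,-0.02,0],0,0.6],[[0.02,-0.02,0],0,0.6],[[0,0,0],0,0.6]]'

```text
clock: 10.5
position: [0.5128, 0.3303, 0.0936]
ee_rot: [-2.188, 2.255, -0.0]
force: [-1.0, 0.8, 0.0]
width: 0.601
gripper_force: 0.2
```

```bash
python3 - <<'E'
from h import *
p=shot('wrist','pics/w7.png')
togo(F(0,.0695,.0925),-.029)
c=plate(p)
E
```

```text
tool shift [0.0096 0.0085 0.0011] turn -0.001 tooly yaw 3.112 pos [0.5128 0.3304 0.0936]
64 sep 0.0703 plate [0.5028 0.2592] in fixture 0.0006 0.0077 -0.0019
```

Scaled: 0.001 m is 0.02.

Call:
drive_effector --offsets '[[[0.02,0,0],0,0.6],[[0.02,0,0],0,0.6],[[0.02,0,0],0,0.6],[[0.02,0,0],0,0.6],[[0,0,0],0,0.6]]'

```text
clock: 11.05
position: [0.5125, 0.3265, 0.0936]
ee_rot: [-2.188, 2.254, -0.0]
force: [0.1, 1.3, -0.0]
width: 0.598
gripper_force: 0.5
```

```bash
python3 - <<'E'
from h import *
p=shot('wrist','pics/w8.png')
togo(F(0,.0695,.0925),-.029)
c=plate(p)
cv2.imwrite('pics/w8c.png',cv2.resize(p['image'][20:220,200:440],None,fx=2.5,fy=2.5,interpolation=2))
E
```

```text
tool shift [0.0057 0.0083 0.0011] turn -0.001 tooly yaw 3.112 pos [0.5125 0.3264 0.0936]
10 sep 0.0703 plate [0.5025 0.2553] in fixture 0.0004 0.0039 -0.003
```

View pics/w8c.png

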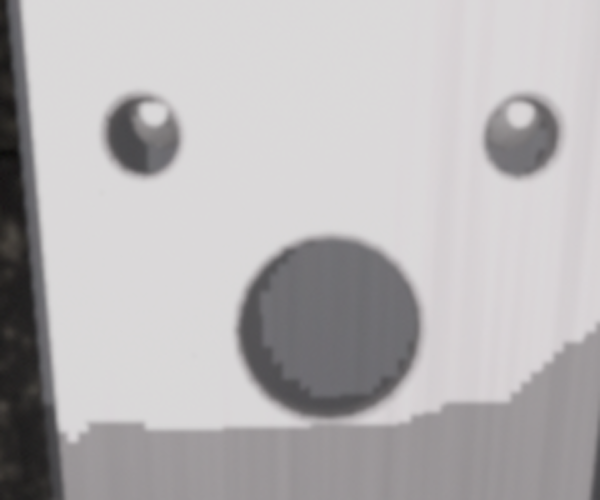

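The pin tips now show bright in the holes at (153,113) and (518,114), against hole centres at (143,133) and (521,135). That leaves about 4 mm of −y, and x is within 1 mm.

Scaled: 0.001 m is 0.02.

Call:
drive_effector --offsets '[[[0.02,0,0],0,0.6],[[0.02,0,0],0,0.6],[[0.02,0,0],0,0.6],[[0.02,0,0],0,0.6],[[0,0,0],0,0.6]]'

```text
clock: 11.6
position: [0.5124, 0.3222, 0.0935]
ee_rot: [2.188, -2.254, 0.0]
force: [0.1, 0.7, -0.3]
width: 0.6
gripper_force: 0.0
```

```bash
python3 - <<'E'
from h import *
p=shot('wrist','pics/w9.png')
togo(F(0,.0695,.0925),-.029)
c=plate(p);c=plate(p,.02)
E
```

```text
tool shift [0.0017 0.0083 0.0011] turn -0.001 tooly yaw 3.112 pos [0.5123 0.3224 0.0936]
no pair [[0.534, 0.23], [0.534, 0.229], [0.534, 0.229], [0.468, 0.232], [0.534, 0.229], [0.468, 0.232], [0.534, 0.229], [0.468, 0.232], [0.534, 0.229], [0.468, 0.232], [0.534, 0.229], [0.468, 0.232], [0.534, 0.229], [0.468, 0.232], [0.534, 0.229], [0.468, 0.232], [0.534, 0.229]]
70 sep 0.0704 plate [0.5011 0.2497] in fixture -0.0008 -0.0019 -0.0067
```

The plate has dropped: the hole separation fits 70 mm only at z = 20 mm. I back off, turn the tool for the keeper and look from above.

Scaled: -0.05 m is -1, -0.04 m is -0.8, 0.15 rad is 0.0239.

Call:
drive_effector --offsets '[[[-0.2,0,0],0,0.6],[[-0.2,0,-0.8],0,0.4],[[0,0,-1],0.008,0.4],[[0,0,-1],0.0239,0.4],[[0,0,0],0.0239,0.4],[[0,0,0],0.0239,0.4],[[0,0,0],0.0239,0.4],[[0,0,0],0.0239,0.4],[[0,0,0],0.0239,0.4],[[0,0,0],0.0239,0.4]]'

```text
clock: 12.65
position: [0.5126, 0.3436, 0.2337]
ee_rot: [-0.679, 3.067, 0.001]
force: [-1.0, -0.1, -0.6]
width: 0.399
gripper_force: 0.0
```

Call:
drive_effector --offsets '[[[0,0,0],0.0239,0.4],[[0,0,0],0.0239,0.4],[[0,0,0],0.0239,0.4],[[0,0,0],0.0239,0.4],[[0,0,0],0.0239,0.4],[[0,0,0],0.0239,0.4],[[0,0,0],0.0239,0.4],[[0,0,0],0.0239,0.4],[[0,0,0],0.0048,0.4],[[0,0,0],0,0.4]]'

```text
clock: 13.65
position: [0.5126, 0.3434, 0.2336]
ee_rot: [1.202, 2.902, 0.0]
force: [-0.6, -0.7, -0.1]
width: 0.402
gripper_force: 0.0
```

```bash
python3 - <<'E'
from h import *
togo([.45,.20,.25],.785-.03)
E
```

```text
tool shift [-0.0571 -0.1457 -0.0164] turn 0.031 tooly yaw 0.786 pos [0.5126 0.3434 0.2336]
```

Scaled: -0.04 m is -0.8, -0.026 m is -0.52, 0.03 rad is 0.0048.

Call:
drive_effector --offsets '[[[-0.3,-0.8,-0.1],0.0048,0.4],[[-0.3,-0.8,-0.1],0,0.4],[[-0.3,-0.8,-0.1],0,0.4],[[-0.24,-0.52,0],0,0.4],[[0,0,0],0,0.4],[[0,0,0],0,0.4]]'

```text
clock: 14.25
position: [0.4466, 0.2009, 0.2491]
ee_rot: [1.248, 2.883, 0.002]
force: [0.2, 0.2, -0.4]
width: 0.397
gripper_force: 0.0
```

```bash
python3 - <<'E'
from h import *
p=shot('wrist','pics/w10.png');np.savez('w10.npz',T=p['T'])
plate(p,.02)
for n in('keeper_knob','keeper'):
  for d in spotter.boxes_of(p,n)[:2]: 
    c=(p['T']@np.append(d['centre'],1))[:3];print(n,round(d['score'],2),c.round(4),pix(p,c).round(0))
print(pix(p,F(-.05,-.088,.053)))
E
```

```text
18 sep 0.0708 plate [0.5011 0.2501] in fixture -0.0008 -0.0014 -0.0188
keeper_knob 0.71 [0.4666 0.1579 0.0267] [303. 222.]
keeper 0.77 [0.4678 0.1574 0.0301] [304. 224.]
keeper 0.38 [0.4886 0.277  0.0169] [398. 153.]
[293.98698933 215.855694  ]
```

View pics/w10.png

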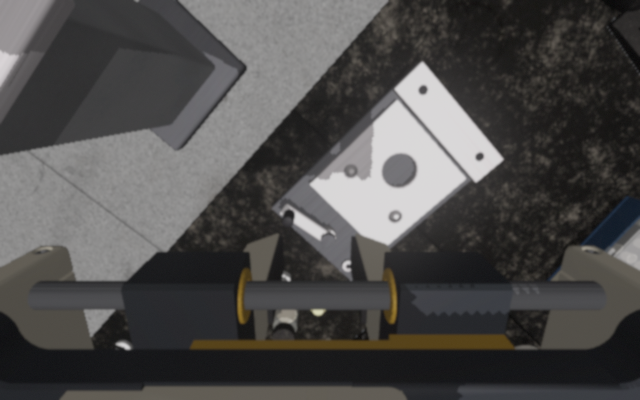

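The plate lies flat beside the bar with the pins filling its holes at (351,171) and (395,216). The keeper arm runs from (330,235) to the dark knob near (288,217). I fit the keeper angle numerically.

```bash
cat >> h.py <<'E'
FIX=(np.array([.5013,.2503]),-.034)
def arm_fit(p,rng):
    g=cv2.cvtColor(p['image'],cv2.COLOR_BGR2GRAY).astype(float);R=[]
    for dx in np.arange(-.003,.0031,.001):
     for dy in np.arange(-.003,.0031,.001):
      for t in rng:
        ca,sa=-np.cos(t),np.sin(t)   # arm dir in fixture
        def s(rs,vs,z):
            P=[F(r*ca-v*sa+dx,-.088+r*sa+v*ca+dy,z) for r in rs for v in vs]
            q=np.array([pix(p,a) for a in P],np.float32);return cv2.remap(g.astype(np.float32),q[:,0],q[:,1],1).mean()
        i=s(np.arange(.010,.040,.005),[-.004,0,.004],.029);o=s(np.arange(.010,.040,.005),[-.011,.011],.020)
        R.append((i-o,t,dx,dy))
    R.sort(reverse=True);best=np.array(R[:8]);print('arm',best.mean(0).round(4),best[:,1].std().round(3));return best.mean(0)
E
python3 - <<'E'
from h import *
p=shot('wrist')
s,t,dx,dy=arm_fit(p,np.arange(-.3,.4,.05))
k=F(-.05*np.cos(t),-.088+.05*np.sin(t),.053);print('knob',k,pix(p,k),'base',pix(p,[*k[:2],.029]))
g=cv2.cvtColor(p['image'],cv2.COLOR_BGR2GRAY);print(g[200:232:2,276:306:2])
E
```

```text
arm [ 1.066185e+02 -1.625000e-01 -2.300000e-03 -1.900000e-03] 0.033
knob [0.44872081 0.15594353 0.053     ] [286.43103474 222.48983805] base [288.52918041 213.94906165]
[[ 44  64  73  77  73  79  82  96 109 111 112 111 112 111 110]
 [ 66  89  81  72  72  74  73  78  95 109 110 112 111 110 110]
 [ 95  97  78  72  85  99  88  76  78  94 109 110 110 110 110]
 [107  96  76  81 120 141 136 107  80  78  92 101 107 109 108]
 [107  95  79 110 143 149 150 155 127  90  76  80  86  97 106]
 [107 107 107 136 134 104  90 121 156 151 110  80  73  77  95]
 [105 117 154 146  88  39  33  44 116 186 178 133  90  76  79]
 [ 79 120 177 146  55  32  32  33  67 182 209 194 157 110  81]
 [ 55  82 126 105  41  36  37  33  61 179 213 213 204 178 133]
 [ 52  51  65  57  52  63  63  49  78 191 214 215 215 210 194]
 [ 52  52  46  49  64  72  76  68 112 200 214 215 215 215 213]
 [ 42  47  47  53  60  66  69  69 132 206 214 215 215 215 215]
 [ 42  46  51  49  55  58  60  61 115 181 206 214 215 215 215]
 [ 41  40  45  44  47  51  52  65 101 125 161 195 211 214 215]
 [ 41  38  39  37  38  42  43  54  86 105 112 136 179 206 214]
 [ 38  40  42  40  36  40  41  40  50  83 104 110 120 158 195]]
```

```bash
python3 -c "
from h import *
togo([.449,.157,.102],.755)"
```

```text
tool shift [-0.0342 -0.0291  0.1464] turn -0.001 tooly yaw 0.754 pos [0.4467 0.2019 0.2484]
```

The rows are not in the units I measure in: shifts go in shares of 50 mm and turns go in shares of 2 pi rad. I convert before sending: 0.04 m is 0.8, 0.03 m is 0.6.

Call:
drive_effector --offsets '[[[-0.34,-0.29,0],0,0.4],[[-0.34,-0.29,0.4],0,0.4],[[0,0,0.8],0,0.4],[[0,0,0.8],0,0.4],[[0,0,0.6],0,0.4],[[0,0,0.328],0,0.4],[[0,0,0],0,0.4],[[0,0,0],0,0.2],[[0,0,0],0,0.2],[[0,0,0],0,0.2]]'

```text
clock: 15.45
position: [0.4491, 0.1565, 0.1032]
ee_rot: [1.25, 2.881, 0.003]
force: [-1.0, -0.2, 0.7]
width: 0.217
gripper_force: 0.0
```

```bash
python3 - <<'E'
from h import *
T=toolT();R=T[:3,:3].T
q=T[:3,3];print(q,readout.observe()['width'])
for t in np.arange(-.16,1.58,.173):
    k=F(-.05*np.cos(t),-.088+.05*np.sin(t),.102);print(round(t,2),k.round(4),(R@(k-q)).round(4));q=k
E
```

```text
[0.44908962 0.1565148  0.10319137] 0.21680244841855414
-0.16 [0.4487 0.1561 0.102 ] [-0.0001 -0.0006  0.0012]
0.01 [0.4484 0.1647 0.102 ] [0.0065 0.0056 0.    ]
0.19 [0.4495 0.1733 0.102 ] [0.0055 0.0067 0.    ]
0.36 [0.4521 0.1815 0.102 ] [0.0042 0.0075 0.    ]
0.53 [0.4561 0.1892 0.102 ] [0.0029 0.0081 0.    ]
0.7 [0.4614 0.196  0.102 ] [0.0014 0.0085 0.    ]
0.88 [0.4677 0.2019 0.102 ] [-0.0001  0.0086  0.    ]
1.05 [0.475  0.2066 0.102 ] [-0.0015  0.0085  0.    ]
1.22 [0.4829 0.2099 0.102 ] [-0.003   0.0081  0.    ]
1.4 [0.4913 0.2119 0.102 ] [-0.0043  0.0075  0.    ]
1.57 [0.5    0.2123 0.102 ] [-0.0056  0.0066  0.    ]
```

Scaled: 0.0042 m is 0.084, 0.004 m is 0.08.

Call:
drive_effector --offsets '[[[0.064,0.056,0.02],0,0.2],[[0.064,0.056,0],0,0.2],[[0.056,0.068,0],0,0.2],[[0.056,0.068,0],0,0.2],[[0.042,0.076,0],0,0.2],[[0.042,0.076,0],0,0.2],[[0.03,0.08,0],0,0.2],[[0.028,0.08,0],0,0.2],[[0.014,0.084,0],0,0.2],[[0.014,0.084,0],0,0.2]]'

```text
clock: 16.45
position: [0.4615, 0.1963, 0.1013]
ee_rot: [1.25, 2.881, 0.001]
force: [-2.4, -0.1, 0.1]
width: 0.203
gripper_force: 0.8
```

```bash
python3 - <<'E'
from h import *
for d in spotter.boxes_of(p:=shot('wrist'),'keeper_knob')[:1]: print(d['score'],(p['T']@np.append(d['centre'],1))[:3].round(4))
q=toolT();print(q[:3,3]); 
for t in (.79,.88,1.57): togo(F(-.05*np.cos(t),-.088+.05*np.sin(t),.102),.755)
E
```

```text
0.59 [0.4588 0.1901 0.0354]
[0.46206251 0.19656883 0.10136719]
tool shift [ 0.0002  0.0034 -0.0006] turn -0.003 tooly yaw 0.752 pos [0.4621 0.1966 0.1014]
tool shift [ 0.      0.0079 -0.0006] turn -0.003 tooly yaw 0.752 pos [0.4621 0.1966 0.1014]
tool shift [-0.0144  0.0384 -0.0006] turn -0.003 tooly yaw 0.752 pos [0.4621 0.1966 0.1014]
```

Scaled: 0.0042 m is 0.084, 0.004 m is 0.08.

Call:
drive_effector --offsets '[[[0,0.08,0],0,0.2],[[0,0.08,0],0,0.2],[[-0.016,0.084,0],0,0.2],[[-0.016,0.084,0],0,0.2],[[-0.03,0.08,0],0,0.2],[[-0.03,0.08,0],0,0.2],[[-0.042,0.076,0],0,0.2],[[-0.042,0.076,0],0,0.2],[[-0.056,0.066,0],0,0.2],[[-0.056,0.066,0],0,0.2]]'

```text
clock: 17.55
position: [0.4994, 0.2117, 0.1012]
ee_rot: [1.251, 2.882, 0.0]
force: [-1.1, -1.0, -0.2]
width: 0.202
gripper_force: 0.5
```

Call:
drive_effector --offsets '[[[0,0,0],0,0.2],[[0,0,0],0,0.2]]'

```text
clock: 17.75
position: [0.4994, 0.2116, 0.1013]
ee_rot: [1.251, 2.881, 0.001]
force: [0.6, 0.1, 0.7]
width: 0.198
gripper_force: 0.0
```

```bash
python3 - <<'E'
from h import *
p=shot('wrist','pics/w11.png')
togo(F(0,-.038,.102),.755)
arm_fit(p,np.arange(1.0,1.7,.05))
E
```

```text
tool shift [-0.0001  0.001  -0.0007] turn -0.003 tooly yaw 0.752 pos [0.4992 0.2117 0.1013]
arm [1.50458e+01 1.12500e+00 3.00000e-03 1.10000e-03] 0.035
```

Scaled: -0.04 m is -0.8, 0.03 m is 0.6.

Call:
drive_effector --offsets '[[[-0.02,0.02,0],0,0.2],[[-0.02,0.02,0],0,0.2],[[0,0,0],0,0.2],[[0,-0.02,0],0,0.35],[[0,-0.02,0],0,0.35],[[0,0,-0.4],0,0.35],[[0,0,-0.8],0,0.35],[[0.4,0,-0.8],0,0.35],[[0.6,0,-0.8],0,0.35],[[0,0,0],0,0.35]]'

```text
clock: 18.8
position: [0.4659, 0.2511, 0.246]
ee_rot: [1.243, 2.883, 0.013]
force: [0.3, 0.2, -0.8]
width: 0.347
gripper_force: 0.0
```

Call:
drive_effector --offsets '[[[-0.9,0,0],0,0.35],[[-0.9,0,0],0,0.35],[[0,0,0],0,0.35],[[0,0,0],0,0.35]]'

```text
clock: 19.2
position: [0.5281, 0.1795, 0.2407]
ee_rot: [-1.255, -2.88, 0.001]
force: [-0.6, 1.2, 0.7]
width: 0.351
gripper_force: 0.0
```

```bash
python3 - <<'E'
from h import *
p=shot('wrist','pics/w12.png')
print(toolT()[:3,3]);plate(p,.02)
arm_fit(p,np.arange(1.2,1.75,.05))
x,y=pix(p,F(0,-.04,.03)).round().astype(int);print(x,y)
cv2.imwrite('pics/w12c.png',cv2.resize(p['image'][max(0,y-90):y+90,max(0,x-120):x+120],None,fx=3.3,fy=3.3,interpolation=2))
E
```

```text
[0.52742161 0.18080115 0.24066241]
4 sep 0.0703 plate [0.5006 0.2491] in fixture -0.0007 -0.0012 0.013
arm [ 5.58117e+01  1.36250e+00  1.90000e-03 -1.40000e-03] 0.033
318 141
```

View pics/w12c.png

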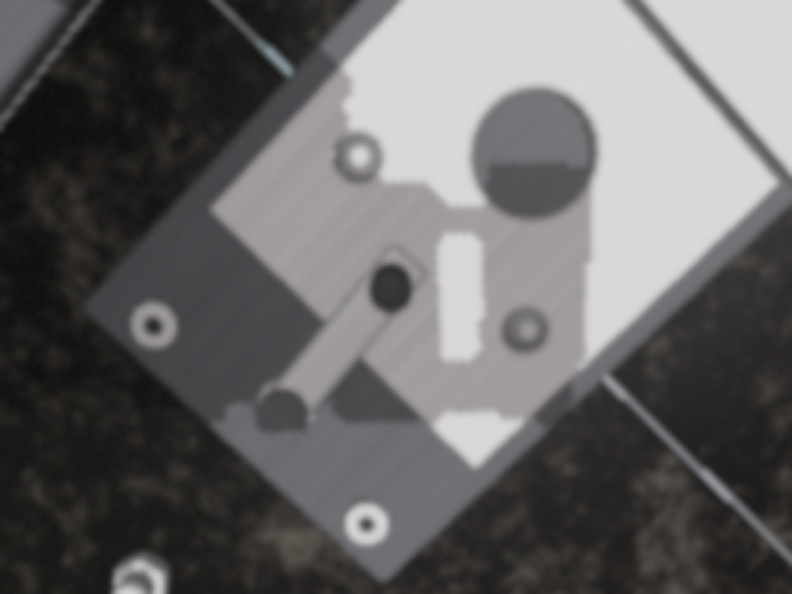

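The plate is flat, with pins in both holes at (358,158) and (525,330). The arm lies across the plate edge, with its end centre at (411,257) and the knob top at (391,288). It looks slightly short of straight, so I compute the angle.

```bash
python3 - <<'E'
from h import *
p=shot('wrist')
f=lambda u,v:(198+(u+.5)/3.3-.5,51+(v+.5)/3.3-.5)
k=FIX[1];R=np.array([[np.cos(k),np.sin(k)],[-np.sin(k),np.cos(k)]])
g=lambda u,v,z:(R@(w(p,f(u,v),z)[:2]-FIX[0])*1e3).round(1)
print('knob',g(391,288,.053),'end',g(411,257,.029),'screws',g(154,325,.012),g(367,523,.012),'corners -y',g(90,308,.012),g(383,578,.012),'holes',g(358,158,.02),g(525,330,.02))
im=p['image']
r=cv2.cvtColor(im,cv2.COLOR_BGR2GRAY)
togo(F(-.003,-.038,.102),.755)
E
```

```text
knob [ -6.2 -35.8] end [ -6.4 -27.6] screws [-46.4 -98.6] [ 44.9 -98.2] corners -y [ -63.6 -108.5] [  62.1 -108.2] holes [-36.2 -19.3] [ 33.6 -19.1]
tool shift [ 0.043  -0.0007  0.1387] turn -0.003 tooly yaw 0.752 pos [0.5271 0.1815 0.2407]
```

The keeper stands at about 1.47 rad, so the knob needs another 5 mm or so along fixture +x. I go back around the knob for a small correction.

```bash
python3 -c "
from h import *
togo([.495,.213,.102],.755)"
```

```text
tool shift [ 0.0448 -0.0018  0.1387] turn -0.003 tooly yaw 0.752 pos [0.5271 0.1815 0.2407]
```

Scaled: 0.04 m is 0.8, 0.03 m is 0.6.

Call:
drive_effector --offsets '[[[0.5,-0.02,0],0,0.35],[[0.4,-0.02,0.4],0,0.35],[[0,0,0.8],0,0.35],[[0,0,0.8],0,0.35],[[0,0,0.6],0,0.35],[[0,0,0.174],0,0.35],[[0,0,0],0,0.2],[[0,0,0],0,0.2],[[0,0,0],0,0.2],[[0,0,0],0,0.2]]'

```text
clock: 20.3
position: [0.4962, 0.213, 0.1038]
ee_rot: [1.25, 2.881, 0.003]
force: [-0.3, -0.6, 0.8]
width: 0.201
gripper_force: 0.0
```

```bash
python3 -c "
from h import *
togo([.5067,.2116,.102],.755)"
```

```text
tool shift [-0.0082  0.0067  0.0018] turn -0.003 tooly yaw 0.752 pos [0.4962 0.213  0.1038]
```

Scaled: -0.002 m is -0.04, 0.0015 m is 0.03.

Call:
drive_effector --offsets '[[[-0.04,0.04,0.02],0,0.2],[[-0.04,0.04,0],0,0.2],[[-0.04,0.03,0],0,0.2],[[-0.04,0.024,0],0,0.2],[[0,0,0],0,0.2],[[0,0,0],0,0.2]]'

```text
clock: 20.9
position: [0.5061, 0.2111, 0.1015]
ee_rot: [1.251, 2.881, 0.0]
force: [-0.7, -0.5, 0.6]
width: 0.2
gripper_force: 0.1
```

```bash
python3 -c "
from h import *
togo([.5067,.2116,.102],.755);print(readout.observe()['force'])"
```

```text
tool shift [-0.0001  0.0008 -0.0005] turn -0.003 tooly yaw 0.752 pos [0.5061 0.2111 0.1015]
[-0.65099757 -0.45042397  0.58311033]
```

Call:
drive_effector --offsets '[[[0,-0.02,0],0,0.35],[[0,-0.02,0],0,0.35],[[0,0,-0.4],0,0.35],[[0,0,-0.8],0,0.35],[[0,0,-0.8],0,0.35],[[0,0,-0.8],0,0.35],[[-0.6,0,0],0,0.35],[[-0.2,0,0],0,0.35],[[0,0,0],0,0.35],[[0,0,0],0,0.35]]'

```text
clock: 21.9
position: [0.5308, 0.181, 0.2404]
ee_rot: [-1.25, -2.88, 0.002]
force: [-0.9, 0.3, -0.3]
width: 0.347
gripper_force: 0.0
```

```bash
python3 - <<'E'
from h import *
p=shot('wrist','pics/w13.png')
print(toolT()[:3,3]);plate(p,.02)
g=cv2.cvtColor(p['image'],cv2.COLOR_BGR2GRAY)
# knob: dark round blob near expected
u=pix(p,F(-.001,-.038,.053));print('exp',u)
k=FIX[1];R=np.array([[np.cos(k),np.sin(k)],[-np.sin(k),np.cos(k)]])
for t in(50,70,90,110):
  for c in cv2.findContours((g<t).astype(np.uint8),cv2.RETR_LIST,2)[0]:
    (x,y),r=cv2.minEnclosingCircle(c)
    if np.hypot(x-u[0],y-u[1])<18 and 3<r<14: print(t,round(x,1),round(y,1),round(r,1),cv2.contourArea(c),(R@(w(p,(x,y),.053)[:2]-FIX[0])*1e3).round(1))
E
```

```text
[0.53059874 0.18134465 0.24040394]
4 sep 0.071 plate [0.5002 0.2493] in fixture -0.001 -0.001 0.0113
exp [315.89944053 141.62207482]
70 316.1 140.0 6.3 93.5 [ -1.9 -36.9]
90 316.0 140.2 6.9 117.0 [ -1.8 -37.1]
110 316.0 140.4 7.7 138.0 [ -1.7 -37.2]
```

The knob is now within about 1 mm of the straight-across position, at roughly 1.55 rad. The plate is seated and the arm is clear, so I hand in.

```bash
python3 -c "
from cell import workorder
print(workorder.sign_off())"
```

```text
the job is handed in; nothing more can be done
None
```

The job is handed in at about 22 s: the plate lies flat on the base over both pins, the keeper points across it at about 1.55 rad, and the arm kept clear of the bystanders.

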